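# Wedge a watch case fast in the bench clamp

## Robot

A 6-joint arm with a two-finger parallel gripper is mounted at the origin on the work surface. World frame = base frame: x ahead of the robot, y to its left, z up, the work surface at z = 0. Lengths are in m, angles in rad, forces in N, time in s.
With the tool pointing down it reaches from about 0.3 to 0.875 m from the base axis. Payload 6.4 kg.
Tool frame: the origin (TCP) lies on the centre line of the jaws, within the pads' length; the fingertips stand 17 mm ahead of it and the grasp point (between the pads) lies 2 mm behind it; z points along the fingers, x is the direction in which the jaws open and shut, and the axes are right-handed (so a half turn about z gives the same grasp; the last joint's range is limited). The gripper opens to 85 mm and grips with 20 to 120 N. Pads are 22 mm wide; open, the fingers measure 114 mm over their backs; the gripper's body (76 mm by 85 mm) begins 54 mm behind the grasp point. The pads swing forward as they close: fully open they stand 13 mm farther back than shut.
Start: joints at [-1.373, 0.181, 1.607, -0, 1.354, -0.206], TCP at [0.226, -0.529, 0.248] pointing down, gripper open.
Joint ranges: [-2.99, 2.99], [-0.89, 2.07], [0.3, 2.58], [-1.14, 4.28], [0, 2.63], [-3.12, 3.12]. Speed limits (rad/s): [2.57, 2.57, 3.01, 3.14, 3.14, 3.14].

## Interface

Orientations are given as a unit quaternion [w, x, y, z].
In Python, from bench import ctrl gives the robot as it stands.
- The arm moves only by the tool servo_tool, never from a script. Its argument "increments" is text: rows parted by semicolons, each of 5 numbers parted by spaces: the shift along the tool's x, y, z in cm, then the turn about the tool's z in rad, then the opening, from 0 (shut) to 1 (fully open). In form: dx dy dz yaw gripper; .... A call has 1 to 10 rows; each row shifts and turns the commanded pose from where the row before left it, along the tool's axes as they then stand; what a row does not reach is not made up. A row lasts 1/8 s, in which the tool goes at most 62.5 mm and 10.7 degrees, less where a joint would pass 70% of its speed; a pose out of reach is approached as far as the arm can. A call is refused whole if a number of a shift passes 6.25 or a number of a turn 0.188, either way. A call with a gripper value outside its range is refused whole. The fingers move at their own pace and stop on an object; the grip force is fixed at half the most. Time passes only in rows, so rows that do not move let the fingers close. It gives the time, the measured TCP pose, the force and the opening at its end, in the units of the state.
- ctrl.get_obs(): the state, without advancing time (a new reading comes with each control period).
- ctrl.camera(name): name is "side" or "top" or "wrist"; returns (picture, depth): 400x640x3 uint8, red, green, blue; 400x640 float32, m along the optical axis (not along the pixel's ray), 0 where there is no reading.
- ctrl.camera_params(name): a dict with "mtx" (3x3 intrinsics, pixels), "distortion" ([k1, k2, p1, p2, k3] as OpenCV has them; the pictures are not rectified), "position" and "attitude" of the camera in the world; the wrist camera has in their place "tool_from_camera" (4x4, takes a point from camera to tool coordinates, whose origin is the TCP and whose axes are the tool frame's). Camera axes: x right, y down, z forward; pixel columns grow to the right and rows downward; lengths in m; the calibration is good to about 2 mm. A picture is of the moment at which its call begins: read the wrist's pose just before it. camera_params takes no time and is no camera call.
- ctrl.hand_in(): hands the job in, once; it reports no verdict.
The state is a dict: "time_s": time; "q": joint angles; "dq": joint speeds; "joint_efforts": joint torques, N m; "eef_pos": TCP position; "eef_rot": TCP orientation; "wrist_force": force on the tool from outside, world axes, zero at the start; "torque": the same for the moment, N m; "opening": opening from 0.0 (shut) to 1.0 (fully open).
Only numpy, scipy, OpenCV 4.12 (cv2) and the standard library are available. Lean on these libraries where they do the work, as an engineer would, in place of code of your own. Each camera call takes 0.05 s, during which the arm holds its last target.

## Task

Clamp the watch case: take the steel wedge out of the wooden stand, set it thin end down in the clamp's slot with its sloped side towards the sliding jaw, and let go of it. Then tap it down with the brass punch until it stops going in and the jaw holds the case firmly, without hammering on hard enough to mark the case. Finally stand the punch upright on the bench again, and leave the other things where they are.

Things in the scene. Friction and masses are not known exactly. Their poses are not given: they have to be found in the camera images.
- clamp: Wedge clamp, a fixed steel fixture 180 mm long, 70 wide. Origin on its underside below the slot's upright heel face, mid-width. x level, from heel over slot and sliding jaw to case and anvil; z up. Heel (x -30 to 0), cheeks beside the slot (x 0 to 45) and jaw top are level with the slot mouth, 66 mm above the bench; beyond x = 45 it is at most 61 mm high, to x = 135.
- slot (a point): Mouth of the clamp's slot, 66 mm above the bench, at the heel face's top edge, mid-width. Axes as the clamp. The slot is 25 mm wide (y -12.5 to 12.5) and 58 mm deep; in x it runs from 0 (upright heel) to the jaw's back face, at x = 9.6 mm at the mouth with the jaw open and sloping towards the heel going down (12 mm in 60 mm, same taper as the wedge).
- jaw: The clamp's sliding jaw. Its origin and axes are the clamp's when fully open, as at the start; it slides along +x up to 10 mm with 2 N friction and stays where left. The wedge moves it 1 mm per 5 mm of depth. It meets the case, pushes it back into the anvil's V and is stopped there after 3.4 to 6.4 mm in all, different each time.
- case: Steel watch case, a disc 38 mm across, 11 mm high, lying loose on the clamp's bed 34 mm above the bench, between the jaw and the V of a fixed brass anvil, 0.4 to 6 mm short of the V, which differs each time and cannot be told from its own position. Origin: centre of its underside. A squeeze above 30 N marks it. The robot must not touch it.
- wedge_mid (a point): Centre of the loose steel wedge (about 0.2 kg): 85 mm tall, this point half-way up; 22 mm wide (y). x: from its flat face (x = -9 mm) to its sloped face; z up to the thick end. The upper 25 mm is a block 18 mm thick (x -9 to 9), the part to grip; below, the slope narrows it to 6 mm (x -9 to -3). It starts upright in a 34 mm deep pocket of a wooden stand 40 mm high, its top 91 mm up.
- wedge: The same wedge, origin under its thin end, 42.5 mm below its centre. Set by hand it goes about 18 mm into the slot; it is tight somewhere between 34 and 56 mm. Sliding it down takes about 3 to 8 N; once the jaw has pressed the case into the anvil the resistance climbs steeply. Final taps of 18 to 25 N hold the case well; a blow above 32 N is too hard. It stays jammed when let go.
- punch_mid (a point): Centre of the loose brass punch (about 0.3 kg), 45 mm above its underside, z up its axis: a round bar 22 mm across (from 10 to 90 mm height) on a flat foot 32 mm across, 10 mm high, standing on the bench. The underside of the foot is the tapping face.
- punch: The same punch; origin at the centre of its underside, z up its axis.
- packer: Bystander: loose straight steel packing strip, 12 x 22 x 60 mm, upright in the other pocket of the stand, 64 mm from the wedge; its top is 66 mm above the bench. Origin under it.
- tin_a: Bystander: round aluminium tin, 44 mm across, 23 mm high. Origin: centre of its underside.
- tin_b: Bystander: a second, equal tin.
- loupe: Bystander: black eye loupe, 34 mm across, 34 mm high. Origin: centre of its underside.
- blower: Bystander: red-brown rubber blower bulb standing on its base, 66 mm across, 110 mm high. Origin: centre of its underside.
Things that resemble listed ones, but are neither listed nor needed, are in the scene too. Leave any red look-alike of the wedge alone. Leave any purple look-alike of the punch alone.

How it is judged:
On the way, in this order (a step that is already met when the one before it is completed fails the run):
1. the wedge stands in the slot at least 12 mm deep, sloped side to the jaw, let go (x of wedge in the frame of slot between 0.003 and 0.015 m and y of wedge in the frame of slot between -0.004 and 0.004 m and angle between the z axis of wedge and the z axis of slot, either way round below 0.12 rad and angle between the x axis of wedge and the x axis of slot, either way round below 0.25 rad and z of wedge in the frame of slot below -0.012 m and contact force between the fingers and wedge below 0.1 N), for 0.2 s.
2. the punch bears down on the wedge and the case is squeezed by more than 8 N (x of wedge in the frame of slot between 0.003 and 0.015 m and y of wedge in the frame of slot between -0.004 and 0.004 m and angle between the z axis of wedge and the z axis of slot, either way round below 0.12 rad and angle between the x axis of wedge and the x axis of slot, either way round below 0.25 rad and contact force between punch and wedge above 3 N and contact force between case and jaw above 8 N), for 0.05 s.
At the end, for the whole second after the job is handed in: The wedge is at rest in the slot, upright within 7 degrees and at least 28 mm deep, and by itself keeps the jaw pressed on the watch case with more than 8 N; the punch stands upright on the bench (within 6 degrees), at rest and let go (x of wedge in the frame of slot between 0.003 and 0.015 m and y of wedge in the frame of slot between -0.004 and 0.004 m and angle between the z axis of wedge and the z axis of slot, either way round below 0.12 rad and angle between the x axis of wedge and the x axis of slot, either way round below 0.25 rad and z of wedge in the frame of slot below -0.028 m and contact force between case and jaw above 8 N and linear speed of wedge below 0.01 m/s and angle between punch's own z axis and vertical below 0.1 rad and height (world z) of punch below 0.004 m and linear speed of punch below 0.02 m/s); the robot touches nothing.
It fails at once if the case is squeezed by more than 30 N (contact force between case and jaw above 30 N).
It fails at once if the punch strikes the wedge with more than 32 N (contact force between punch and wedge above 32 N).
It fails at once if the robot touches the watch case (contact force between any of the fingers, the arm and case above 0.5 N).
It fails at once if a bystander (packing strip, tins, loupe, blower) is moved by more than 15 mm (distance of any of packer, tin_a, tin_b, loupe, blower from where it was at the start of the episode above 0.015 m).
It also fails if it takes over 64 s, if anything falls off the work surface, if the arm or the gripper's body presses on something with over 40 N, if the wrist force passes 120 N, or if a joint passes its speed limit or range.

## Working session

There is one attempt and no reset: what is moved stays moved. The work goes in short steps, Python scripts to look and compute and a tool call to move; the robot and the scene stay as the last step left them, time stands still between calls to the robot, and variables do not carry over. Pictures are saved under pics/ and viewed, and the job is handed in when it is done.

Besides the shell and the picture viewer there is one more tool, called after "Request:" in YAML: its name, and indented under it one key for each argument. servo_tool: Moves the arm, as the interface text tells. Its arguments: {"type":"object","properties":{"increments":{"type":"string"}},"required":["increments"]}

```bash
ls; mkdir -p pics
python3 - <<'E'
from bench import ctrl
import cv2,numpy as np
for n in ["side","top","wrist"]:
    p=ctrl.camera_params(n); print(n,p)
    o=ctrl.get_obs()
    im,d=ctrl.camera(n)
    cv2.imwrite(f"pics/{n}0.png",im[:,:,::-1]); np.savez(f"{n}0.npz",im=im,d=d)
print(ctrl.get_obs())
E
```

```text
pics
side {'mtx': array([[517.39569897,   0.        , 324.12961231],
       [  0.        , 517.39569897, 200.3399302 ],
       [  0.        ,   0.        ,   1.        ]]), 'distortion': array([0.03135839, 0.        , 0.        , 0.        , 0.        ]), 'position': array([ 0.42301752, -1.04589884,  0.71700716]), 'attitude': array([-0.48376405,  0.87351386, -0.04607932,  0.02868064])}
top {'mtx': array([[387.55236778,   0.        , 321.35160337],
       [  0.        , 387.55236778, 198.20244339],
       [  0.        ,   0.        ,   1.        ]]), 'distortion': array([0.01904867, 0.        , 0.        , 0.        , 0.        ]), 'position': array([ 0.48788415, -0.04160812,  1.0040882 ]), 'attitude': array([ 0.03576409, -0.6986242 ,  0.7143628 , -0.0181922 ])}
wrist {'mtx': array([[307.90350007,   0.        , 317.36253452],
       [  0.        , 307.90350007, 203.3706283 ],
       [  0.        ,   0.        ,   1.        ]]), 'distortion': array([-0.00164539,  0.        ,  0.        ,  0.        ,  0.        ]), 'tool_from_camera': array([[ 9.99999892e-01, -3.05984404e-04, -3.504444
[... 261 characters left out ...]
,
         1.00000000e+00]])}
{'time_s': 0.15, 'q': array([-1.37327995e+00,  1.81368692e-01,  1.60774216e+00, -6.05633257e-06,
        1.35379277e+00, -2.06350353e-01]), 'dq': array([-0.0026743 , -0.00256755, -0.00238859, -0.00141695,  0.00053676,
        0.00063976]), 'joint_efforts': array([-4.29526863e-04, -4.45260000e+01, -3.51691031e+01, -3.62963447e-04,
        5.83848974e-03,  1.15905078e-06]), 'eef_pos': array([ 0.2258731 , -0.52836364,  0.24760952]), 'eef_rot': array([-4.63460791e-04,  8.34559023e-01, -5.50918150e-01, -4.63547653e-04]), 'wrist_force': array([0.38931718, 0.14107858, 0.03046648]), 'torque': array([-0.01795565, -0.08538102,  0.03398404]), 'opening': 1.0013075161642824}
```

View pics/side0.png

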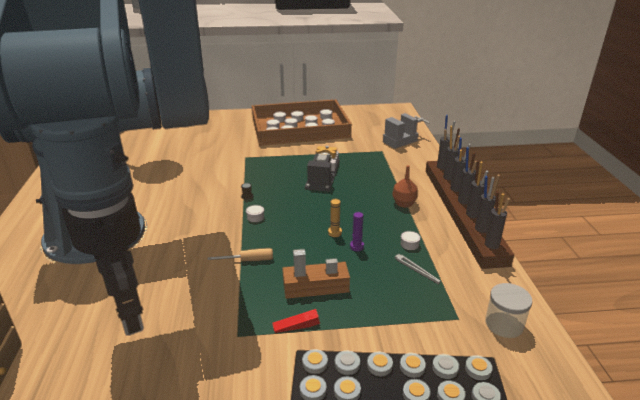

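View pics/top0.png

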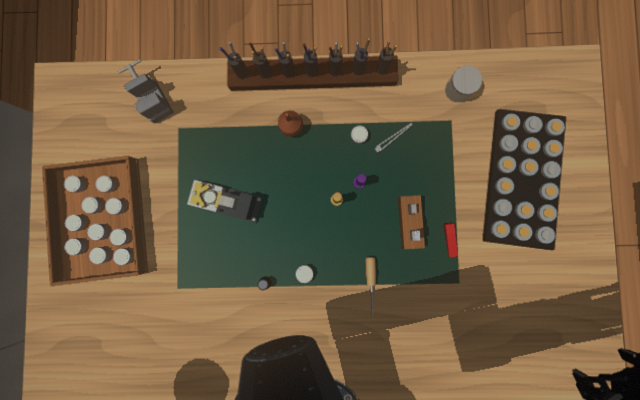

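View pics/wrist0.png

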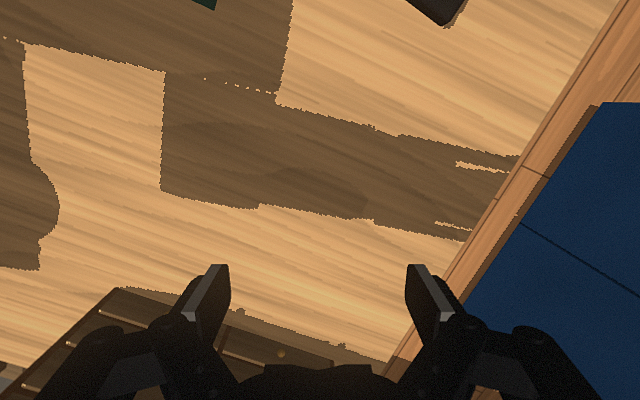

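Candidates in the side view: the wedge is either the tall grey piece (299,262) or the short one (331,268, the packer), and the red bar at (296,321) is the look-alike. The punch is either the brass bar (335,217) or the purple one (357,231). I choose the tall grey piece and the brass bar, and check both in close crops.

```bash
cat > h.py <<'E'
import numpy as np,cv2
from scipy.spatial.transform import Rotation as R
from bench import ctrl
def rot(q): return R.from_quat([q[1],q[2],q[3],q[0]]).as_matrix()
def pose(n,obs=None):
    p=ctrl.camera_params(n)
    if n=="wrist":
        o=obs; T=np.eye(4);T[:3,:3]=rot(o['eef_rot']);T[:3,3]=o['eef_pos']
        return p,T@p['tool_from_camera']
    T=np.eye(4);T[:3,:3]=rot(p['attitude']);T[:3,3]=p['position'];return p,T
def ray(p,T,uv):
    x=cv2.undistortPoints(np.array(uv,float).reshape(-1,1,2),p['mtx'],p['distortion']).reshape(-1,2)
    return np.c_[x,np.ones(len(x))]
def cloud(p,T,d):
    h,w=d.shape; v,u=np.mgrid[:h,:w]
    r=ray(p,T,np.c_[u.ravel(),v.ravel()])*d.reshape(-1,1)
    return (r@T[:3,:3].T+T[:3,3]).reshape(h,w,3)
def atz(p,T,uv,z):
    r=ray(p,T,uv)@T[:3,:3].T; return T[:3,3]+r*((z-T[2,3])/r[:,2:3])
def proj(p,T,X):
    X=(np.atleast_2d(X)-T[:3,3])@T[:3,:3]
    return cv2.projectPoints(X,np.zeros(3),np.zeros(3),p['mtx'],p['distortion'])[0].reshape(-1,2)
def crop(im,u0,v0,w,h,s,f):
    c=cv2.resize(im[v0:v0+h,u0:u0+w],None,fx=s,fy=s,interpolation=cv2.INTER_CUBIC);cv2.imwrite(f,c[:,:,::-1])
E
python3 - <<'E'
from h import *
s=np.load('side0.npz');t=np.load('top0.npz')
a=[(s,'side',230,180,150,110),]
crop(s['im'],230,180,150,110,5,'pics/s_a.png')
crop(s['im'],280,135,80,70,8,'pics/s_b.png')
crop(t['im'],180,170,90,60,8,'pics/t_a.png')
crop(t['im'],320,165,150,100,5,'pics/t_b.png')
for n,f,pts in (('side',s,[(299,262),(299,255),(331,265),(335,203),(335,217),(320,170),(357,215)]),('top',t,[(412,210),(417,236),(337,198),(360,180),(210,197),(235,203),(250,206),(305,273),(264,284),(360,133),(290,122)])):
    p,T=pose(n);C=cloud(p,T,f['d'])
    for u,v in pts: print(n,u,v,C[v,u].round(4))
E
```

```text
side 299 262 [ 0.4639 -0.247   0.0742]
side 299 255 [ 0.4643 -0.2458  0.0906]
side 331 265 [ 0.5275 -0.2465  0.061 ]
side 335 203 [ 0.5584 -0.0622  0.0892]
side 335 217 [ 0.5583 -0.068   0.0548]
side 320 170 [0.5467 0.1575 0.0555]
side 357 215 [ 0.5998 -0.1181  0.0907]
top 412 210 [ 0.5264 -0.2366  0.0657]
top 417 236 [ 0.4646 -0.2402  0.0922]
top 337 198 [ 0.5578 -0.0566  0.0886]
top 360 180 [ 0.5994 -0.1122  0.088 ]
top 210 197 [0.5712 0.2604 0.0424]
top 235 203 [0.5539 0.1946 0.0545]
top 250 206 [0.5456 0.1575 0.0544]
top 305 273 [0.3761 0.0271 0.021 ]
top 264 284 [0.3523 0.1288 0.0311]
top 360 133 [ 0.7295 -0.121   0.0191]
top 290 122 [0.749  0.0539 0.0706]
```

View pics/s_a.png

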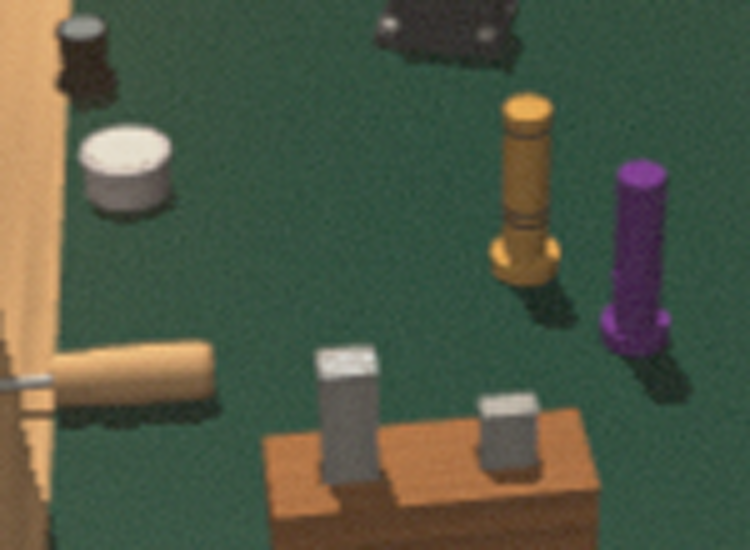

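View pics/s_b.png

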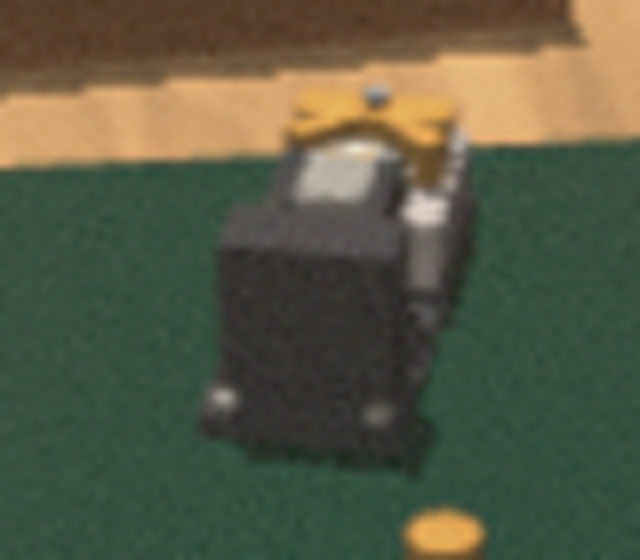

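View pics/t_a.png

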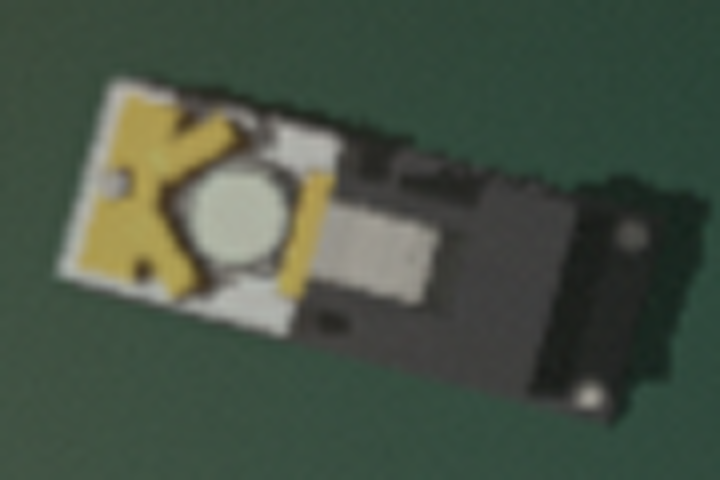

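View pics/t_b.png

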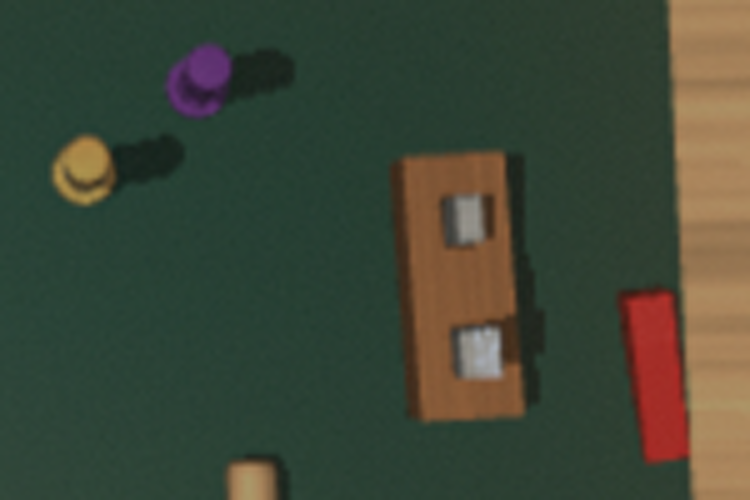

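The side crop shows the tall grey wedge with its top near (299,253), the shorter packer near (332,262), and the brass punch at (335,217). In the top crop the clamp's heel is on the right and its anvil on the left. Next I check which way the wedge's slope faces and the clamp's height map.

Run:
```python
from h import *
s=np.load('side0.npz');t=np.load('top0.npz')
p,T=pose('side');C=cloud(p,T,s['d'])
for v in range(248,282,2): print(v,C[v,297].round(4),C[v,301].round(4),C[v,330].round(4))
p,T=pose('top');C=cloud(p,T,t['d'])
np.set_printoptions(linewidth=220)
print((C[176:226:2,188:268:3,2]*1000).round(0).astype(int))
```

```text
248 [ 0.4675 -0.103  -0.0007] [ 0.4763 -0.1081  0.0025] [ 0.5419 -0.1142  0.002 ]
250 [ 0.4615 -0.2277  0.0892] [ 0.4693 -0.2296  0.0901] [ 0.5411 -0.1203  0.001 ]
252 [ 0.461  -0.2357  0.0904] [ 0.4688 -0.2379  0.0916] [ 0.5403 -0.1277  0.0011]
254 [ 0.4607 -0.2405  0.0893] [ 0.4684 -0.2433  0.0908] [ 0.5393 -0.1354  0.0015]
256 [ 0.4603 -0.2458  0.0885] [ 0.4683 -0.2439  0.0863] [ 5.387e-01 -1.409e-01  2.000e-04]
258 [ 0.4603 -0.245   0.0829] [ 0.468  -0.2469  0.0837] [ 0.5377 -0.1492  0.0012]
260 [ 0.4601 -0.2455  0.0783] [ 0.4678 -0.2482  0.0799] [ 0.5267 -0.2358  0.0652]
262 [ 0.4601 -0.2431  0.0714] [ 0.468  -0.2444  0.0718] [ 0.5259 -0.2427  0.0657]
264 [ 0.4599 -0.2459  0.0686] [ 0.4677 -0.2467  0.0686] [ 0.5258 -0.2439  0.0616]
266 [ 0.4598 -0.2459  0.0636] [ 0.4677 -0.246   0.063 ] [ 0.5258 -0.2443  0.0568]
268 [ 0.4596 -0.2478  0.0601] [ 0.4676 -0.2455  0.0575] [ 0.526  -0.2431  0.0507]
270 [ 0.4596 -0.2459  0.0534] [ 0.4675 -0.2467  0.0534] [ 0.5258 -0.2448  0.0469]
272 [ 0.4593 -0.2483  0.0503] [ 0.4673 -0.2476  0.049 ] [ 0.5261 -0.2436  0.0407]
274 [ 0.4592 -0.2499  0.0
[... 3053 characters left out ...]
  1    2]
 [   3    1   -2    0    1    3   -3   -1    0    1    0    0    1   -3    7    6   65   68   66   66   47   15    9    9    2   -1    2]
 [   0    0   -3    0    2   -3    1    2   -1   -2   -3    1    1    2    1    0    2    8   67   67   42    6   14    7    2    3   -4]
 [  -1    0   -1    1   -2    1    1   -3    2   -4   -2   -1    1    1    1   -1    2   -1    0    7    9   11   11   -1   -1   -1    2]
 [  -2    0    0    0    1    0    0    2   -1    2   -2   -1   -1    0    0   -4    0    0   -2    2   -2    0    9    1   -1    2    0]
 [  -1    1    0    4    0    1    6    0   -3    1   -2   -3   -1    1    1   -3    1    0    1    1    1    1    3    1    2    1   -2]]
```

Run:
```python
from h import *
o=ctrl.get_obs();M=rot(o['eef_rot']);print(M.round(3))
t=np.load('top0.npz');s=np.load('side0.npz')
p,T=pose('top');C=cloud(p,T,t['d'])
def rect(mask):
    q=C[...,:2][mask].astype(np.float32); q=q[np.linalg.norm(q-np.median(q,0),axis=1)<.12]
    r=cv2.minAreaRect(q*1000);print(len(q),r,q.mean(0))
X,Y,Z=C[...,0],C[...,1],C[...,2]
rect((abs(Z-.091)<.006)&(abs(Y+.24)<.03)&(abs(X-.464)<.03))
rect((abs(Z-.066)<.006)&(abs(Y+.24)<.03)&(abs(X-.526)<.03))
rect((abs(Z-.04)<.006)&(abs(Y+.24)<.05)&(abs(X-.5)<.09))
rect((abs(Z-.066)<.006)&(abs(Y-.2)<.1)&(abs(X-.55)<.09))
rect((abs(Z-.09)<.008)&(abs(Y+.056)<.03)&(abs(X-.558)<.03))
rect((Z>.03)&(abs(Y-.2)<.15)&(abs(X-.55)<.09))
```

```text
[[ 0.393 -0.92  -0.   ]
 [-0.92  -0.393  0.001]
 [-0.001 -0.    -1.   ]]
79 ((465.75439453125, -237.4545440673828), (16.604658126831055, 21.236921310424805), 87.6438217163086) [ 0.4658602  -0.23735908]
51 ((529.93212890625, -240.4158172607422), (21.81865882873535, 12.121281623840332), 1.1766440868377686) [ 0.5293647  -0.24006318]
912 ((497.8610534667969, -240.93124389648438), (129.6832275390625, 50.92856216430664), 2.4392480850219727) [ 0.4985726  -0.24019544]
603 ((553.7119750976562, 198.07479858398438), (84.19671630859375, 59.87702560424805), 73.67752075195312) [0.551767   0.19176717]
69 ((560.2120971679688, -56.73844528198242), (19.054805755615234, 19.125629425048828), 88.33800506591797) [ 0.56014454 -0.05669781]
1418 ((564.1928100585938, 234.82595825195312), (161.61141967773438, 63.696903228759766), 74.51018524169922) [0.56298757 0.23190676]
```

Request:
servo_tool:
  increments: "-2.5 -4.8 0 0 0.6; -2.5 -4.8 0 0 0.6; -2.5 -4.8 0 0 0.6; -2.5 -4.8 0 0 0.6; -2.5 -4.8 0 0 0.6; -2.5 -4.8 0 0 0.6; -2.4 -4.7 0 0 0.6; 0 0 0 0.18 0.6; 0 0 0 0.18 0.6; 0 0 0 0 0.6"

```text
time_s: 1.4
eef_pos: [0.4656, -0.2368, 0.248]
eef_rot: [0.0, 0.723, -0.691, -0.0]
wrist_force: [-0.4, 0.6, -0.6]
opening: 0.603
```

```bash
cat >> h.py <<'E'
def look(n,f):
    o=ctrl.get_obs();im,d=ctrl.camera(n);p,T=pose(n,o)
    cv2.imwrite('pics/'+f+'.png',im[:,:,::-1]);np.savez(f+'.npz',im=im,d=d,T=T)
    return o,im,d,p,T
def tl(o,d):  # world delta -> tool cm
    return (rot(o['eef_rot']).T@np.array(d)*100).round(2)
E
python3 - <<'E'
from h import *
o,im,d,p,T=look('wrist','w1')
print(o['time_s'],o['eef_pos'],rot(o['eef_rot']).round(3),o['wrist_force'],o['opening'])
E
```

```text
1.4 [ 0.46558566 -0.23682839  0.2480162 ] [[ 0.046 -0.999 -0.   ]
 [-0.999 -0.046  0.   ]
 [-0.     0.    -1.   ]] [-0.42807254  0.58859223 -0.61230497] 0.6034872828434391
```

View pics/w1.png

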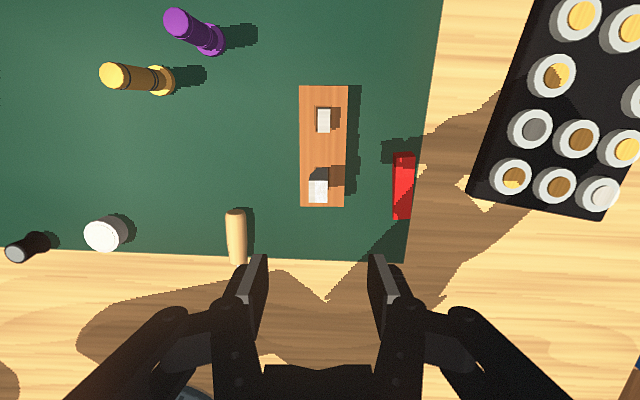

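Run:
```python
from h import *
f=np.load('w1.npz');crop(f['im'],290,80,70,135,5,'pics/w1c.png')
o=ctrl.get_obs();p,T=pose('wrist',o);C=cloud(p,T,f['d'])
X,Y,Z=C[...,0],C[...,1],C[...,2]
for z,x in((.091,.464),(.066,.528)):
    m=(abs(Z-z)<.006)&(abs(Y+.24)<.03)&(abs(X-x)<.03)
    print(cv2.minAreaRect(C[...,:2][m]*1000),Z[m].mean())
```

```text
Traceback (most recent call last):
cv2.error: OpenCV(4.12.0) /io/opencv/modules/imgproc/src/convhull.cpp:143: error: (-215:Assertion failed) total >= 0 && (depth == CV_32F || depth == CV_32S) in function 'convexHull'
```

View pics/w1c.png

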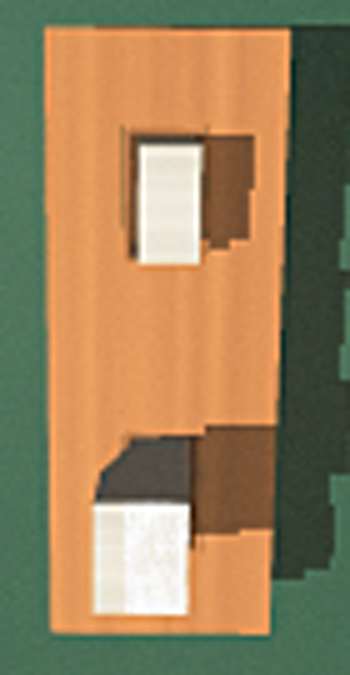

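The wedge's slope faces left in this view, which is +y, the same way as the clamp's x. Its top corners in the crop are (93,502), (190,502), (188,613) and (93,613).

Run:
```python
from h import *
o=ctrl.get_obs();p,T=pose('wrist',o)
c=np.array([(93,502),(190,502),(188,613),(93,613)])/5-.4+[290,80]
P=atz(p,T,c,.091);print(P.round(4));m=P.mean(0);print(m)
# tcp target: z 0.079-0.002 => grasp point z .079
print(tl(o,np.r_[m[:2]-o['eef_pos'][:2],.077-o['eef_pos'][2]]))
c=np.array([(137,143),(203,143),(201,264),(137,264)])/5-.4+[290,80]
print(atz(p,T,c,.066).mean(0))
```

```text
[[ 0.4766 -0.2274  0.091 ]
 [ 0.4775 -0.2457  0.091 ]
 [ 0.4555 -0.2465  0.091 ]
 [ 0.4546 -0.2283  0.091 ]]
[ 0.46606798 -0.23697815  0.091     ]
[ 1.000e-02 -6.000e-02  1.711e+01]
[ 0.52979953 -0.23943468  0.066     ]
```

Request:
servo_tool:
  increments: "0 -0.06 4.5 0 0.6; 0 0 4.5 0 0.6; 0 0 4.5 0 0.5; 0 0 3.3 0 0.5; 0 0 0 0 0; 0 0 0 0 0; 0 0 0 0 0; 0 0 0 0 0"

```text
time_s: 2.45
eef_pos: [0.4667, -0.2376, 0.0815]
eef_rot: [0.0, 0.723, -0.691, 0.001]
wrist_force: [-0.6, -1.2, -1.0]
opening: 0.197
```

Run:
```python
from h import *
o,im,d,p,T=look('wrist','w2')
print(o['eef_pos'],rot(o['eef_rot']).round(3)[:,0],o['wrist_force'],o['opening'])
```

```text
[ 0.46670075 -0.23761319  0.08149089] [ 0.044 -0.999  0.001] [-0.55163411 -1.17721726 -1.0480932 ] 0.19731459673242585
```

View pics/w2.png

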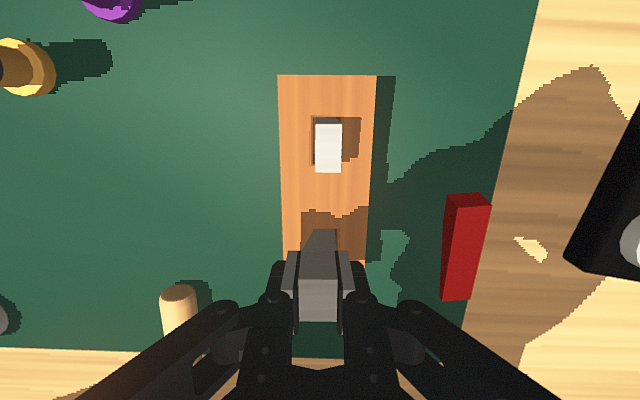

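Request:
servo_tool:
  increments: "0 0 -1 0 0; 0 0 -2 0 0; 0 0 -4.5 0 0; 0 0 -5 0 0; 0 0 -4.5 0 0; -5 0 0 0 0; -6 0 0 0 0; -6 0 0 0 0; -6 0 0 0 0; -6 0 0 0 0"

```text
time_s: 3.75
eef_pos: [0.4534, 0.0546, 0.2515]
eef_rot: [-0.001, 0.722, -0.692, 0.001]
wrist_force: [1.1, 0.5, -2.3]
opening: 0.202
```

Request:
servo_tool:
  increments: "-6 0 0 0 0; -6 0 0 0 0; -2 0 0 0 0; 0 0 0 0.16 0; 0 0 0 0.16 0; 0 0 0 0 0; 0 0 0 0 0"

```text
time_s: 4.62
eef_pos: [0.4475, 0.1925, 0.2508]
eef_rot: [0.0, -0.604, 0.797, -0.0]
wrist_force: [0.3, -0.6, -2.1]
opening: 0.198
```

Run:
```python
from h import *
o,im,d,p,T=look('wrist','w3')
print(o['eef_pos'],rot(o['eef_rot']).round(3),o['wrist_force'],o['opening'])
```

```text
[0.44748403 0.19249725 0.25076175] [[-0.27  -0.963  0.001]
 [-0.963  0.27   0.   ]
 [-0.    -0.001 -1.   ]] [ 0.33139091 -0.63034369 -2.05387946] 0.19803018400420938
```

View pics/w3.png

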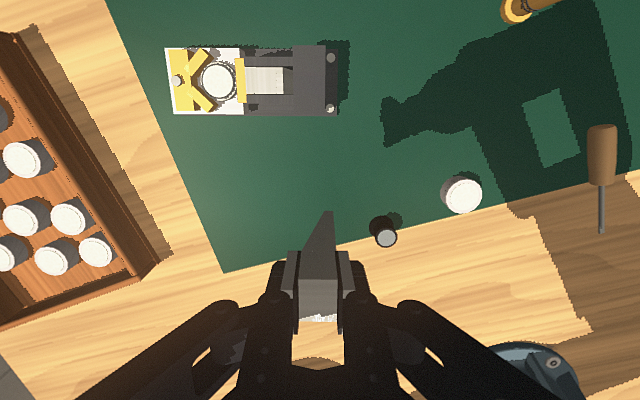

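Request:
servo_tool:
  increments: "-1 -2 3 0 0; -1 -2 3 0 0; 0 0 0 0 0"

```text
time_s: 5.05
eef_pos: [0.4905, 0.2003, 0.1877]
eef_rot: [-0.002, -0.603, 0.797, 0.001]
wrist_force: [-1.4, -0.9, -0.8]
opening: 0.198
```

Run:
```python
from h import *
o,im,d,p,T=look('wrist','w4')
print(o['eef_pos'],rot(o['eef_rot']).round(3),o['wrist_force'],o['opening'])
crop(im,170,0,220,150,3.5,'pics/w4c.png')
```

```text
[0.49045131 0.20034054 0.18773771] [[-0.272 -0.962 -0.005]
 [-0.962  0.272 -0.001]
 [ 0.002  0.005 -1.   ]] [-1.39767436 -0.91849641 -0.80489563] 0.19827050378105734
```

View pics/w4.png

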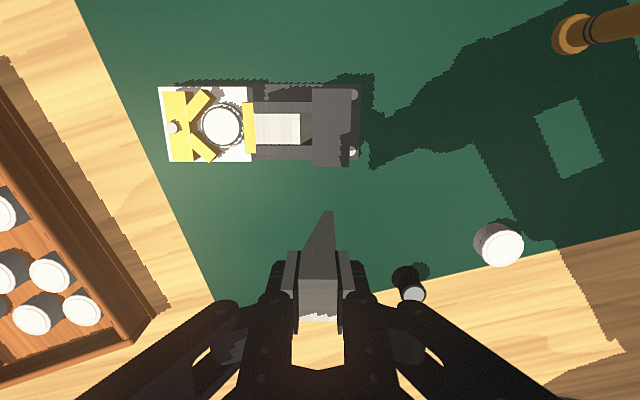

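View pics/w4c.png

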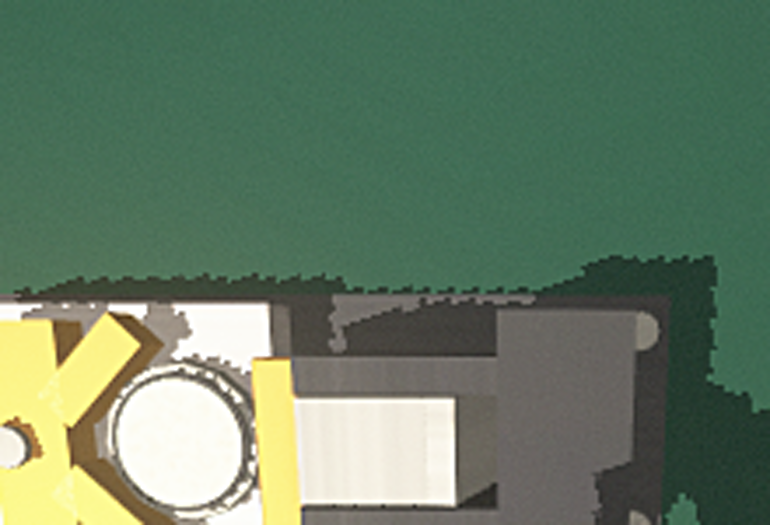

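Run:
```python
from h import *
f=np.load('w4.npz');im=f['im'];crop(im,290,85,75,85,7,'pics/w4d.png')
g=cv2.convertScaleAbs(im,alpha=2,beta=0);crop(g,290,85,75,85,7,'pics/w4e.png')
```

```text
(no output)
```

View pics/w4e.png

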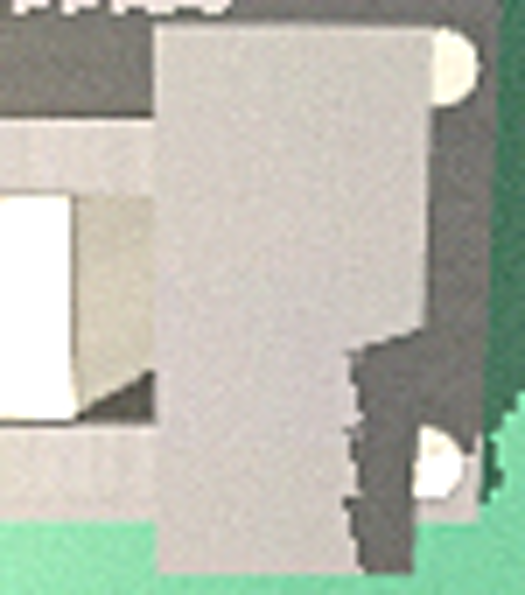

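The slot is clear in this crop. The heel face lies at x≈155 from y≈194 to 422, the jaw edge at x≈72, and the heel's outer corners at (154,26) and (157,574).

```bash
cat > slot.py <<'E'
from h import *
E
python3 - <<'E'
from h import *
f=np.load('w4.npz');T=f['T'];p=ctrl.camera_params('wrist')
k=lambda c:np.array(c)/7-.43+[290,85]
P=atz(p,T,k([(154.5,194),(156,422),(72,194),(73,420),(154,26),(157,574),(434,28),(413,574)]),.066)
print(P.round(4))
a=P[5]-P[4];print('heel width',np.linalg.norm(a),'slot w',np.linalg.norm(P[1]-P[0]),'gap',np.linalg.norm(P[2]-P[0]))
s1=(P[0]+P[1])/2;s2=(P[4]+P[5])/2;print(s1,s2)
v=P[5]-P[4];v/=np.linalg.norm(v);print('clamp -y? dir',v, 'xdir angle', np.degrees(np.arctan2(v[0],-v[1])), np.degrees(np.arctan2(*(P[4]-P[6])[1::-1])),np.degrees(np.arctan2(*(P[2]-P[0])[1::-1])))
# long edges of clamp in top image
t=np.load('top0.npz')
# depth check
C=cloud(p,T,f['d']);
for u,v in [(320,100),(330,130),(325,150),(275,128)]: print(C[v,u].round(4))
E
```

```text
[[0.5624 0.1849 0.066 ]
 [0.5386 0.1916 0.066 ]
 [0.5649 0.1936 0.066 ]
 [0.5414 0.2006 0.066 ]
 [0.579  0.1802 0.066 ]
 [0.5218 0.1964 0.066 ]
 [0.5706 0.1515 0.066 ]
 [0.5137 0.1679 0.066 ]]
heel width 0.05941070556197235 slot w 0.02474274779532553 gap 0.009014075555689872
[0.55051734 0.18827112 0.066     ] [0.55038589 0.18827476 0.066     ]
clamp -y? dir [-0.96213203  0.27258386  0.        ] xdir angle -105.8180795635055 73.82076102748088 74.19479301224858
[0.5692 0.1763 0.0646]
[0.5457 0.1748 0.0653]
[0.5315 0.1827 0.0639]
[0.5588 0.2159 0.0638]
```

Run:
```python
from h import *
f=np.load('w4.npz');p=ctrl.camera_params('wrist');T=p['tool_from_camera']
L={'tip':[(.009,-.0104,.0755),(.003,-.0104,.0755)],'shoulder(-25 from top)':[(.009,-.0104,.0155),(-.009,-.0104,.0155)],'top':[(.009,-.0104,-.0095),(-.009,-.0104,-.0095),(.009,.0116,-.0095),(-.009,.0116,-.0095)]}
for k,v in L.items(): print(k,proj(p,T,np.array(v)).round(1).tolist())
crop(f['im'],285,200,75,130,4.6,'pics/w4w.png')
```

```text
tip [[331.3, 211.2], [322.6, 211.2]]
shoulder(-25 from top) [[336.2, 252.3], [300.6, 252.3]]
top [[339.5, 279.9], [297.6, 279.9], [338.4, 322.0], [298.6, 322.0]]
```

View pics/w4w.png

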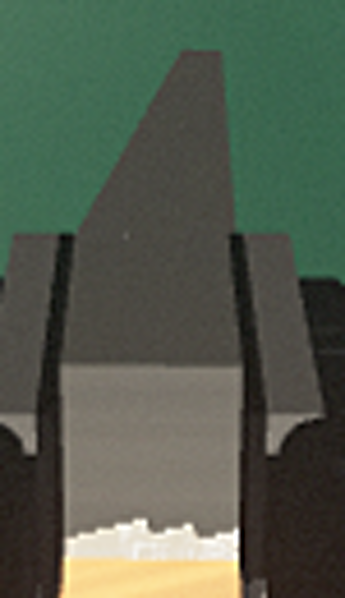

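Run:
```python
from h import *
o=ctrl.get_obs();print(o['eef_pos'],rot(o['eef_rot']).round(3)[:,2],tl(o,np.array([.5541,.1990,.155])-o['eef_pos']))
```

```text
[0.49067159 0.20050538 0.18932239] [-0.003 -0.    -1.   ] [-1.58 -6.15  3.41]
```

Request:
servo_tool:
  increments: "-0.5 -2 0.5 0 0; -0.5 -2 1 0 0; -0.5 -2 1.5 0 0; 0 0 0 0 0; 0 0 0 0 0; 0 0 0 0 0"

```text
time_s: 5.85
eef_pos: [0.5529, 0.1991, 0.1615]
eef_rot: [0.001, -0.603, 0.798, -0.0]
wrist_force: [-0.7, -0.6, -1.0]
opening: 0.195
```

Run:
```python
from h import *
o,im,d,p,T=look('wrist','w5')
print(o['eef_pos'],rot(o['eef_rot']).round(4),o['wrist_force'],tl(o,np.array([.5541,.1990,.155])-o['eef_pos']))
g=cv2.convertScaleAbs(im,alpha=2,beta=0);crop(g,260,130,130,150,4.5,'pics/w5c.png')
o,im,d,p,T=look('side','s5');crop(im,250,60,140,140,5,'pics/s5c.png')
```

```text
[0.55288298 0.19913615 0.16148861] [[-2.722e-01 -9.622e-01  1.300e-03]
 [-9.622e-01  2.722e-01  2.000e-04]
 [-6.000e-04 -1.100e-03 -1.000e+00]] [-0.69261029 -0.61661063 -1.02678837] [-0.02 -0.12  0.65]
```

View pics/w5c.png

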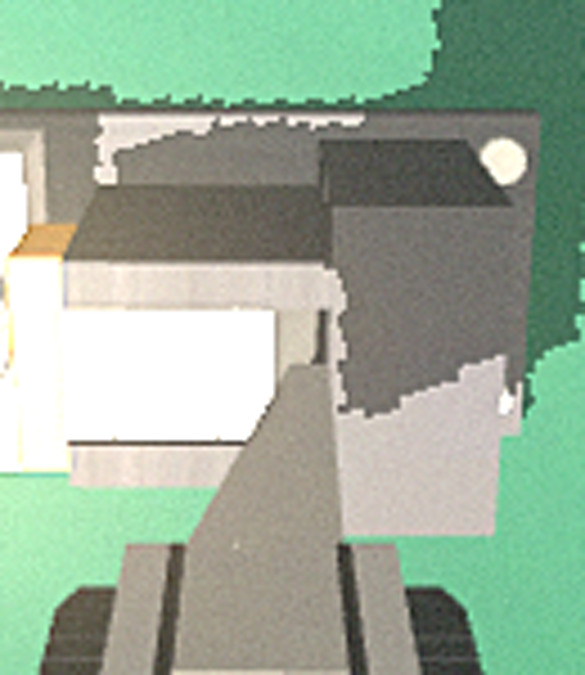

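View pics/s5c.png

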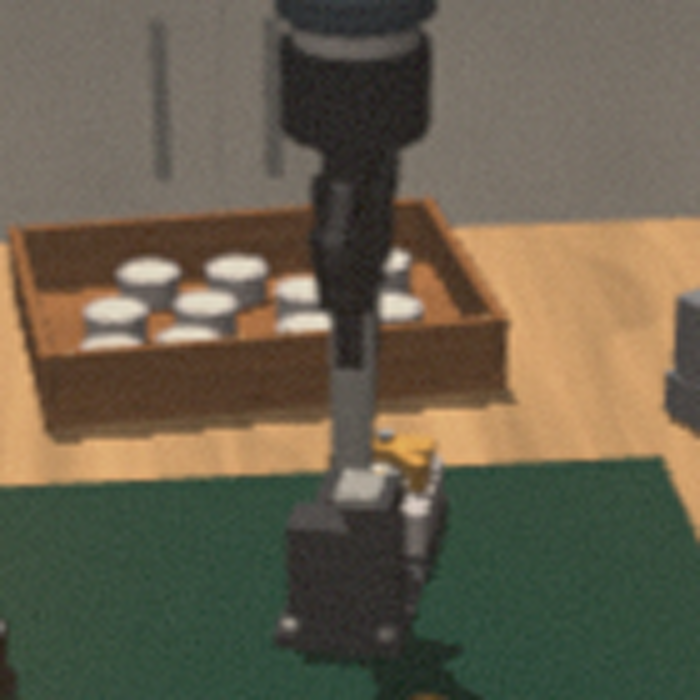

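Run:
```python
from h import *
f=np.load('w5.npz');T=f['T'];p=ctrl.camera_params('wrist')
k=lambda c:np.array(c)/4.5-.4+[260,130]
crop(cv2.convertScaleAbs(f['im'],alpha=2),310,180,40,50,14,'pics/w5d.png')
u=np.array([.274,.962,0]);v=np.array([-.962,.274,0]);O=np.array([.5504,.1883,.066])
def sf(P): return np.c_[(P-O)@u,(P-O)@v]*1000
print('tip',sf(atz(p,T,k([(290,363),(325,363)]),.086)).round(1))
print('slot: jawfar,jawnear,heelfar(outer),heelnear',sf(atz(p,T,k([(276,308),(248,442),(332,205),(343,535)]),.066)).round(1))
```

```text
tip [[  7.1 -10.6]
 [  1.8 -10.6]]
slot: jawfar,jawnear,heelfar(outer),heelnear [[  9.1 -13. ]
 [ 13.8  11.2]
 [  0.1 -30.6]
 [ -2.9  29. ]]
```

View pics/w5d.png

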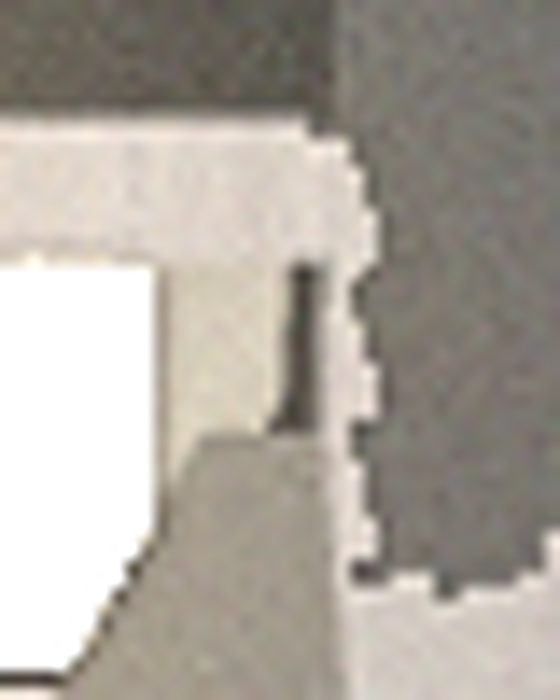

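Request:
servo_tool:
  increments: "0 -0.08 1 0 0; 0 0 1 0 0; 0 0 0.4 0 0; 0 0 0.2 0 0; 0 0 0 0 0; 0 0 0 0 0"

```text
time_s: 6.7
eef_pos: [0.5542, 0.1987, 0.1346]
eef_rot: [0.0, -0.603, 0.798, -0.0]
wrist_force: [0.4, 0.4, -1.8]
opening: 0.192
```

Run:
```python
from h import *
o,im,d,p,T=look('wrist','w6')
print(o['eef_pos'],rot(o['eef_rot']).round(4)[:,2],o['wrist_force'],o['torque'])
g=cv2.convertScaleAbs(im,alpha=2,beta=0);crop(g,260,130,130,150,4.5,'pics/w6c.png')
```

```text
[0.55415203 0.19872007 0.13457432] [ 5.e-04  1.e-04 -1.e+00] [ 0.38179433  0.36986773 -1.81048615] [0.0198479  0.02797539 0.03210226]
```

View pics/w6c.png

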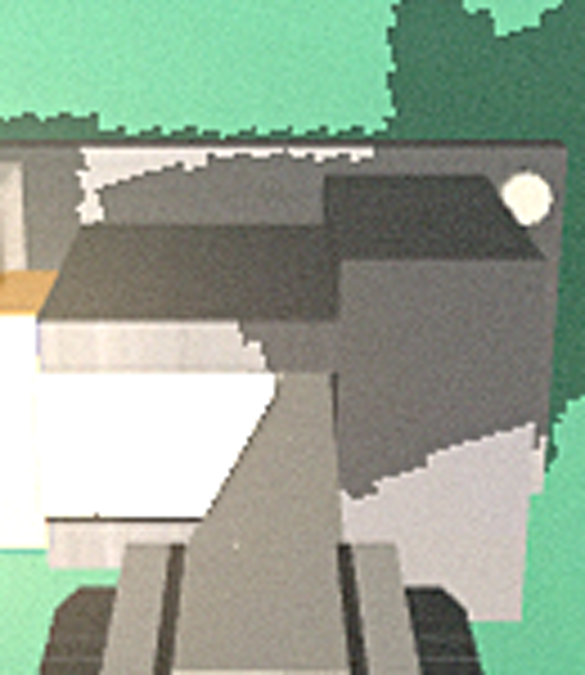

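The tip is in the slot, about 7 mm deep with no contact force. I keep lowering slowly.

Request:
servo_tool:
  increments: "0 0 0.3 0 0; 0 0 0.3 0 0; 0 0 0.3 0 0; 0 0 0 0 0"

```text
time_s: 7.25
eef_pos: [0.5536, 0.1984, 0.1248]
eef_rot: [-0.001, -0.603, 0.798, 0.0]
wrist_force: [-0.4, -2.4, -2.5]
opening: 0.197
```

Request:
servo_tool:
  increments: "0 0 0.15 0 0; 0 0 0.1 0 0; 0 0 0 0 0; 0 0 0 0 0"

```text
time_s: 7.75
eef_pos: [0.554, 0.1986, 0.1228]
eef_rot: [0.0, -0.603, 0.798, -0.0]
wrist_force: [-0.4, -2.7, -0.6]
opening: 0.197
```

Request:
servo_tool:
  increments: "0.08 0 0 0 0; 0.08 0 0 0 0; 0 0 0 0 0; 0 0 0 0 0"

```text
time_s: 8.25
eef_pos: [0.5535, 0.1976, 0.1228]
eef_rot: [0.0, -0.603, 0.798, 0.0]
wrist_force: [0.4, 2.7, -2.4]
opening: 0.198
```

Request:
servo_tool:
  increments: "0 0 0.15 0 0; 0 0 0.15 0 0; 0 0 0 0 0; 0 0 0 0 0"

```text
time_s: 8.75
eef_pos: [0.5538, 0.1974, 0.1199]
eef_rot: [0.001, -0.603, 0.798, -0.0]
wrist_force: [1.9, 3.3, -1.1]
opening: 0.201
```

Request:
servo_tool:
  increments: "0 0 0 0 0.45; 0 0 0 0 0.45; 0 0 0 0 0.45; 0 0 -1 0 0.45; 0 0 -3 0 0.45; 0 0 -5 0 0.45; 0 0 -5 0 0.45; 0 4 0 0 0.45; 0 4 0 0 0.45; 0 0 0 0 0.45"

```text
time_s: 10.0
eef_pos: [0.4746, 0.2197, 0.2607]
eef_rot: [0.0, -0.604, 0.797, -0.0]
wrist_force: [0.1, 0.9, 0.2]
opening: 0.448
```

Run:
```python
from h import *
o,im,d,p,T=look('wrist','w7')
print(o['eef_pos'],o['wrist_force'],o['opening'])
crop(im,220,60,160,150,4,'pics/w7c.png')
o,im,d,p,T=look('side','s7');crop(im,280,110,80,90,6,'pics/s7c.png')
```

```text
[0.47459112 0.21971002 0.26070482] [0.14449562 0.93443165 0.16270927] 0.44803863182928255
```

View pics/w7.png

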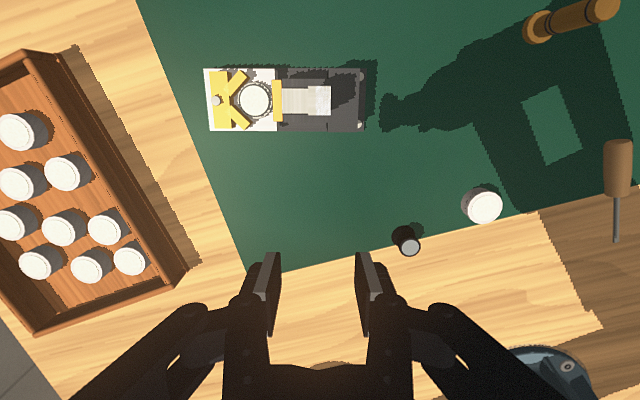

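View pics/s7c.png

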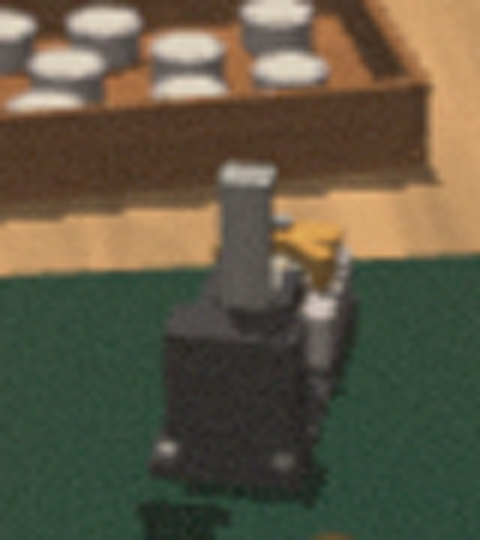

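Both pictures show the wedge standing upright in the slot after release. Now I measure its top and work out the route to the punch.

Run:
```python
from h import *
f=np.load('w7.npz');im=f['im'];crop(im,260,60,120,80,6,'pics/w7c.png')
p,T=pose('wrist',None) if 0 else (ctrl.camera_params('wrist'),f['T'])
C=cloud(p,T,f['d']);Z=C[...,2]
m=(Z>.1)&(Z<.16)&(abs(C[...,1]-.2)<.05)&(abs(C[...,0]-.555)<.04)
print(m.sum(),C[m].mean(0),np.percentile(Z[m],[10,50,90]),cv2.minAreaRect((C[m][:,:2]*1000).astype(np.float32)))
o=ctrl.get_obs()
P=np.array([.5602,-.0567]);print(tl(o,np.r_[P-o['eef_pos'][:2],0]))
```

```text
664 [0.55346648 0.19687534 0.12630488] [0.12531771 0.1263231  0.1272871 ] ((553.3580322265625, 196.8523406982422), (17.801197052001953, 21.307815551757812), 74.2845687866211)
[ 2.427e+01 -1.552e+01  1.000e-02]
```

View pics/w7c.png

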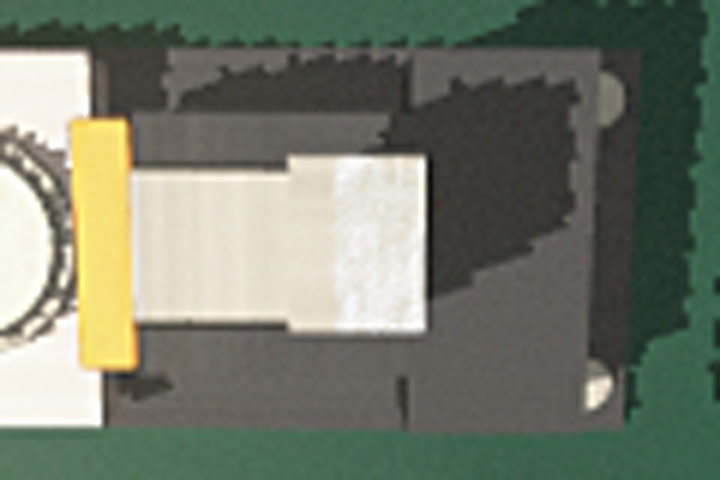

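Request:
servo_tool:
  increments: "4 -1 0 0 0.45; 5 -1.3 0 0 0.45; 5 -1.3 0 0 0.45; 5 -1.3 0 0 0.45; 5 -1.3 0 0 0.45; 0 0 0 0 0.5; 0 0 0 0 0.5"

```text
time_s: 10.98
eef_pos: [0.4712, -0.0292, 0.2599]
eef_rot: [0.0, -0.602, 0.798, 0.0]
wrist_force: [-0.1, 0.5, 0.0]
opening: 0.5
```

Run:
```python
from h import *
o,im,d,p,T=look('wrist','w8')
print(o['eef_pos'],rot(o['eef_rot'])[:,0].round(4))
C=cloud(p,T,d);Z=C[...,2]
m=(abs(Z-.09)<.006)&(np.hypot(C[...,1]+.0567,C[...,0]-.56)<.025)
print(m.sum(),C[m].mean(0),cv2.minEnclosingCircle((C[m][:,:2]*1000).astype(np.float32)))
print(proj(p,T,np.array([[.56,-.0567,.09],[.56,-.0567,0]])))
```

```text
[ 0.47118725 -0.02919568  0.25989143] [-2.741e-01 -9.617e-01 -4.000e-04]
469 [ 0.56055704 -0.0555594   0.08826221] ((560.587646484375, -55.49970626831055), 10.799338340759277)
[[320.52464478  87.89477734]
 [319.89138975  90.32494839]]
```

View pics/w8.png

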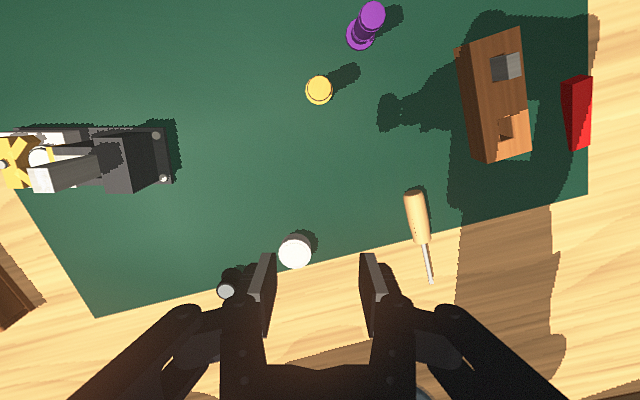

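The brass punch is at pixel (319,89), seen from straight above, at (0.5606, -0.0556). The purple one at (365,22) is clear of the fingers.

Run:
```python
from h import *
o=ctrl.get_obs();print(tl(o,np.array([.5606,-.0556,.060])-o['eef_pos']))
```

```text
[ 0.17 -9.35 19.98]
```

Request:
servo_tool:
  increments: "0.1 -4.7 2 0 0.5; 0.07 -4.65 2 0 0.5; 0 0 0 0 0.5; 0 0 5 0 0.5; 0 0 5 0 0.5; 0 0 4 0 0.5; 0 0 2 0 0.5; 0 0 0 0 0.5"

```text
time_s: 12.02
eef_pos: [0.5588, -0.0542, 0.0588]
eef_rot: [-0.001, -0.604, 0.797, 0.001]
wrist_force: [-0.4, -0.3, 0.7]
opening: 0.502
```

Run:
```python
from h import *
o,im,d,p,T=look('wrist','w9')
print(o['eef_pos'],o['wrist_force'],tl(o,np.array([.5606,-.0556,.060])-o['eef_pos']))
```

```text
[ 0.55881614 -0.05421812  0.05884584] [-0.38048871 -0.28971852  0.72182699] [ 0.08 -0.21 -0.12]
```

View pics/w9.png

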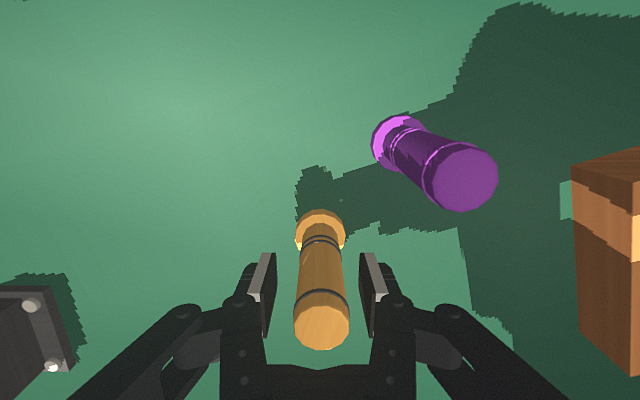

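Request:
servo_tool:
  increments: "0.05 -0.15 -0.1 0 0.5; 0 0 0 0 0.5; 0 0 0 0 0; 0 0 0 0 0; 0 0 0 0 0; 0 0 0 0 0"

```text
time_s: 12.82
eef_pos: [0.5621, -0.0569, 0.0617]
eef_rot: [0.0, -0.603, 0.798, -0.0]
wrist_force: [-1.5, 1.8, 6.8]
opening: 0.242
```

Request:
servo_tool:
  increments: "0 0 -1 0 0; 0 0 -3 0 0; 0 0 -5 0 0; 0 0 -5 0 0; 0 0 -4 0 0; 0 0 0 0 0"

```text
time_s: 13.58
eef_pos: [0.5633, -0.0575, 0.2446]
eef_rot: [0.002, -0.603, 0.798, -0.003]
wrist_force: [0.1, 0.3, -3.2]
opening: 0.238
```

Run:
```python
from h import *
o,im,d,p,T=look('wrist','w10')
print(o['eef_pos'],rot(o['eef_rot']).round(4),o['wrist_force'],o['opening'])
R_=rot(o['eef_rot']);print(tl(o,np.array([.5534,.1969,0])-o['eef_pos']))
```

```text
[ 0.56331654 -0.05750462  0.24461778] [[-2.728e-01 -9.621e-01  6.800e-03]
 [-9.621e-01  2.728e-01 -2.200e-03]
 [ 3.000e-04 -7.100e-03 -1.000e+00]] [ 0.11213779  0.25393097 -3.2238132 ] 0.23844242371523788
[-24.21   8.07  24.4 ]
```

View pics/w10.png

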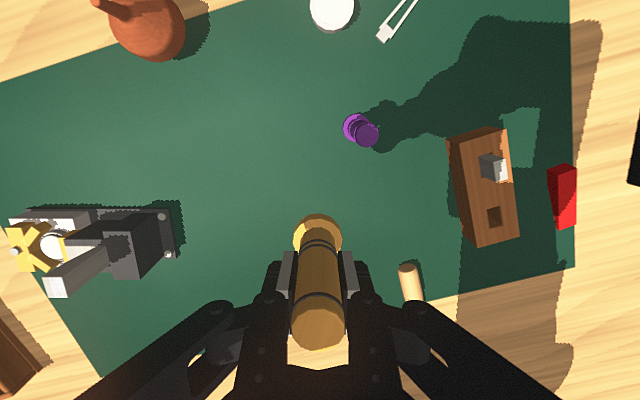

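Run:
```python
from h import *
p=ctrl.camera_params('wrist');T=p['tool_from_camera']
a=np.linspace(0,2*np.pi,13)[:-1]
for oy in (0,.0018):
  for r,z in((.016,.062),(.016,.052),(.011,-.028)):
    q=proj(p,T,np.c_[r*np.cos(a),oy+r*np.sin(a),np.full(12,z)]);print(oy,z,q.min(0).round(1),q.max(0).round(1))
f=np.load('w10.npz');crop(f['im'],280,200,80,160,3.7,'pics/w10c.png')
o=ctrl.get_obs();print(o['eef_pos'],tl(o,np.array([.5551,.1964,.208])-o['eef_pos']))
```

```text
0 0.062 [294.  210.3] [342.5 254.7]
0 0.052 [292.8 215.9] [343.7 262.1]
0 -0.028 [289.9 306.3] [347.3 352.9]
0.0018 0.062 [294.1 212.9] [342.4 257. ]
0.0018 0.052 [292.9 218.6] [343.6 264.6]
0.0018 -0.028 [290.1 310.3] [347.2 356.5]
[ 0.56185397 -0.0570873   0.24174054] [-24.2    7.57   3.35]
```

View pics/w10c.png

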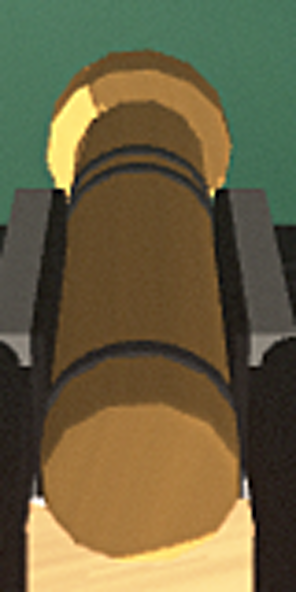

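Request:
servo_tool:
  increments: "-4 1.2 0 0 0; -5 1.6 0 0 0; -5 1.6 0 0 0; -5 1.6 0 0 0; -5.2 1.57 0 0 0; 0 0 1 0 0; 0 0 1 0 0; 0 0 0 0 0; 0 0 0 0 0"

```text
time_s: 14.75
eef_pos: [0.5549, 0.1953, 0.2205]
eef_rot: [-0.0, -0.602, 0.798, 0.0]
wrist_force: [0.4, -0.3, -2.7]
opening: 0.238
```

Run:
```python
from h import *
o,im,d,p,T=look('wrist','w11')
print(o['eef_pos'],rot(o['eef_rot'])[:,2].round(4),o['wrist_force'],o['opening'],tl(o,np.array([.5551,.1964,.208])-o['eef_pos']))
crop(im,240,130,160,150,4.5,'pics/w11c.png')
o,im,d,p,T=look('side','s11');crop(im,270,60,110,130,5,'pics/s11c.png')
```

```text
[0.55486503 0.19534464 0.22047671] [-6.e-04 -2.e-04 -1.e+00] [ 0.42254257 -0.25173123 -2.73784942] 0.23800461248811725 [-0.11  0.01  1.25]
```

View pics/w11c.png

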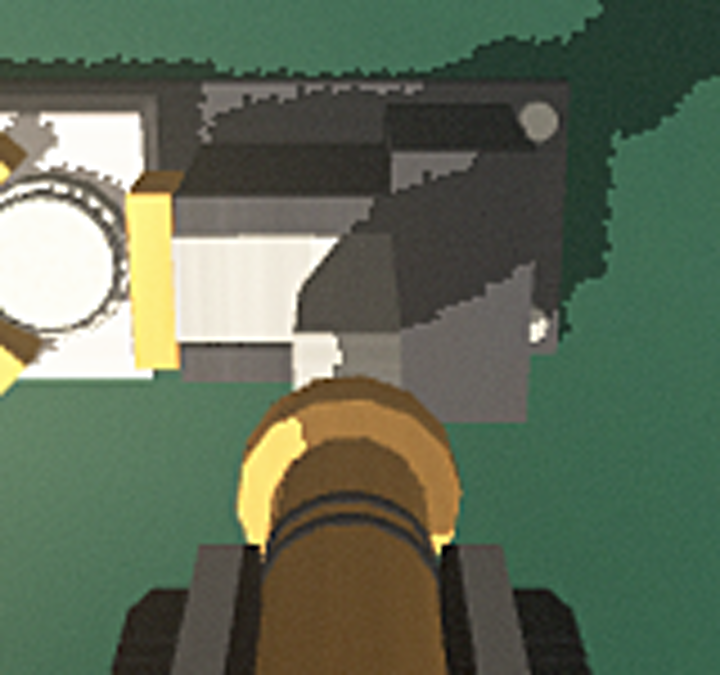

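View pics/s11c.png

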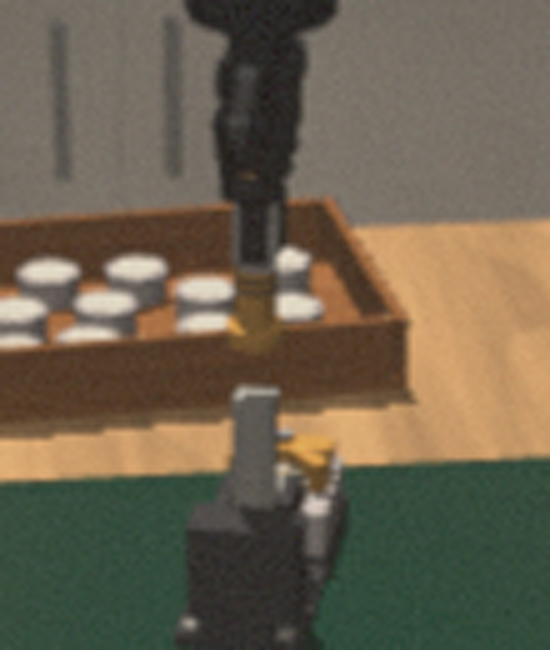

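Request:
servo_tool:
  increments: "-0.05 0 1 0 0; -0.05 0 1 0 0; 0 0 0.5 0 0; 0 0 0.2 0 0; 0 0 0.1 0 0; 0 0 0 0 0; 0 0 0 0 0"

```text
time_s: 15.72
eef_pos: [0.5551, 0.1976, 0.1931]
eef_rot: [0.0, -0.603, 0.798, -0.0]
wrist_force: [-0.2, -0.1, -2.9]
opening: 0.246
```

Request:
servo_tool:
  increments: "0.05 0 0.1 0 0; 0 0 0.1 0 0; 0 0 0.1 0 0; 0 0 0.1 0 0; 0 0 0.1 0 0; 0 0 0.1 0 0"

```text
time_s: 16.48
eef_pos: [0.5549, 0.197, 0.1868]
eef_rot: [0.0, -0.603, 0.798, -0.0]
wrist_force: [0.0, -0.7, -2.3]
opening: 0.245
```

Request:
servo_tool:
  increments: "0 0 0.1 0 0; 0 0 0.1 0 0; 0 0 0.1 0 0; 0 0 0.1 0 0"

```text
time_s: 16.98
eef_pos: [0.5548, 0.1971, 0.1827]
eef_rot: [-0.0, -0.603, 0.798, 0.0]
wrist_force: [0.1, -0.0, -2.2]
opening: 0.243
```

Run:
```python
from h import *
o,im,d,p,T=look('side','s12');crop(im,280,90,90,100,6,'pics/s12c.png')
o,im,d,p,T=look('wrist','w12');crop(im,240,130,160,150,4,'pics/w12c.png')
print(o['eef_pos'],o['wrist_force'])
```

```text
[0.5547548  0.19706128 0.18257095] [-0.12533867  0.50008918 -4.17169598]
```

View pics/s12c.png

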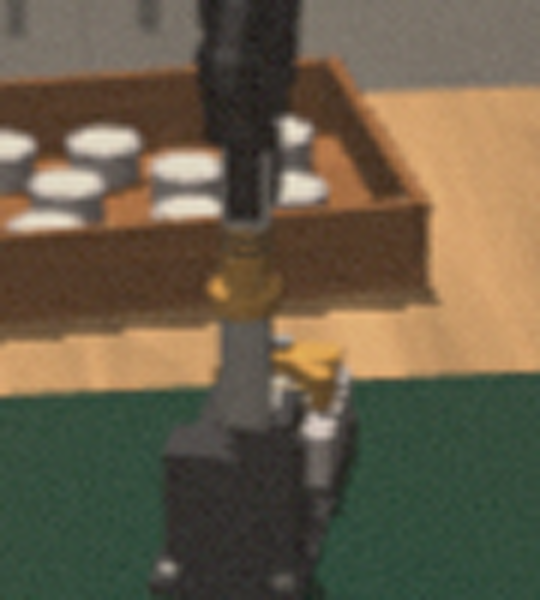

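View pics/w12c.png

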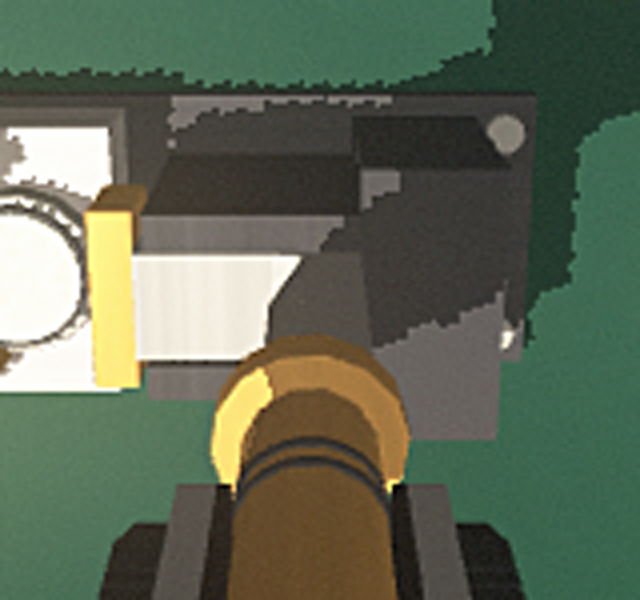

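The punch foot is centred over the wedge and is at or just above its top. I carry on in small steps.

Request:
servo_tool:
  increments: "0 0 0.1 0 0; 0 0 0.1 0 0; 0 0 0.1 0 0"

```text
time_s: 17.45
eef_pos: [0.5549, 0.1971, 0.1798]
eef_rot: [0.0, -0.603, 0.798, -0.0]
wrist_force: [-0.8, -0.3, -2.7]
opening: 0.243
```

Request:
servo_tool:
  increments: "0 0 0.1 0 0; 0 0 0.1 0 0; 0 0 0.1 0 0"

```text
time_s: 17.82
eef_pos: [0.5549, 0.197, 0.1768]
eef_rot: [0.0, -0.603, 0.798, -0.0]
wrist_force: [-1.2, -0.3, -0.4]
opening: 0.24
```

Run:
```python
from h import *
o,im,d,p,T=look('side','s13')
for n in ('s11','s12','s13'):
    f=np.load(n+'.npz');crop(f['im'],300,90,50,90,6,f'pics/{n}d.png')
a=[cv2.imread(f'pics/{n}d.png') for n in('s11','s12','s13')];cv2.imwrite('pics/cmp13.png',cv2.convertScaleAbs(np.hstack(a),alpha=1.5))
print(ctrl.get_obs()['wrist_force'])
```

```text
[-0.20851344  0.31402294 -1.12018644]
```

View pics/cmp13.png

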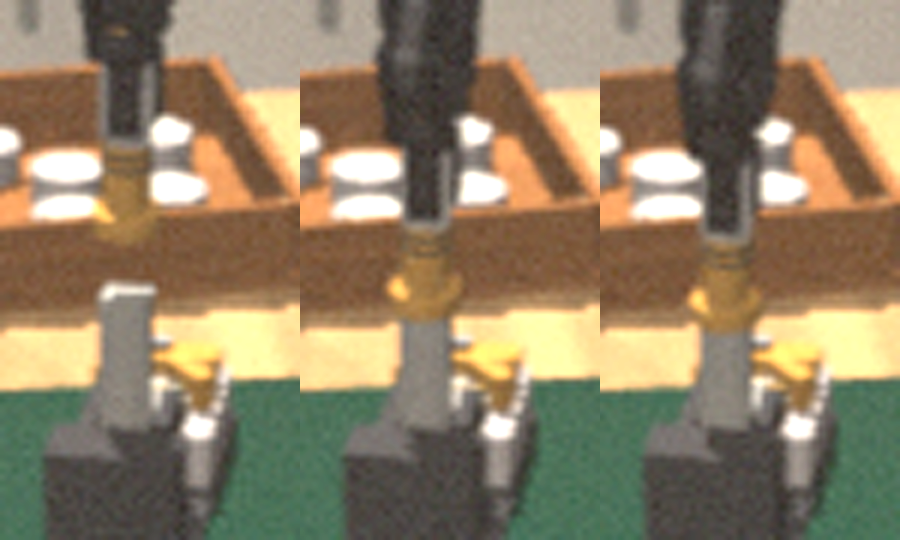

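The wedge is already sliding with the punch at about 2–3 N. From here I use finer steps.

Request:
servo_tool:
  increments: "0 0 0.05 0 0; 0 0 0.05 0 0; 0 0 0.05 0 0; 0 0 0.05 0 0"

```text
time_s: 18.38
eef_pos: [0.5553, 0.197, 0.1756]
eef_rot: [0.001, -0.603, 0.798, -0.0]
wrist_force: [-1.1, -0.7, 6.8]
opening: 0.239
```

Request:
servo_tool:
  increments: "0 0 0.05 0 0; 0 0 0.05 0 0; 0 0 0.05 0 0"

```text
time_s: 18.75
eef_pos: [0.5557, 0.197, 0.175]
eef_rot: [0.001, -0.603, 0.798, -0.001]
wrist_force: [-2.1, -2.1, 11.2]
opening: 0.243
```

Request:
servo_tool:
  increments: "0 0 0.05 0 0; 0 0 0.05 0 0; 0 0 0.05 0 0"

```text
time_s: 19.12
eef_pos: [0.5561, 0.1969, 0.1744]
eef_rot: [0.001, -0.603, 0.798, -0.001]
wrist_force: [-3.0, -2.8, 15.6]
opening: 0.24
```

Request:
servo_tool:
  increments: "0 0 0.05 0 0; 0 0 0.03 0 0; 0 0 0 0 0"

```text
time_s: 19.5
eef_pos: [0.5563, 0.1969, 0.1742]
eef_rot: [0.002, -0.603, 0.798, -0.001]
wrist_force: [-3.8, -2.4, 16.8]
opening: 0.241
```

Run:
```python
from h import *
o,im,d,p,T=look('wrist','w14');crop(im,240,130,160,150,4,'pics/w14c.png')
print(o['eef_pos'],o['wrist_force'],o['torque'],rot(o['eef_rot'])[:,2])
o,im,d,p,T=look('side','s14');crop(im,280,90,90,100,6,'pics/s14c.png')
for i in range(1):
  o=ctrl.get_obs();print(o['wrist_force'])
```

```text
[0.55633627 0.19686879 0.1742033 ] [-3.76940522 -2.41255811 16.80782561] [-0.62132084  0.97307102 -0.02360247] [ 4.02897645e-03 -2.94160789e-04 -9.99991840e-01]
[-4.0918597  -3.96802534 17.36826809]
```

View pics/w14c.png

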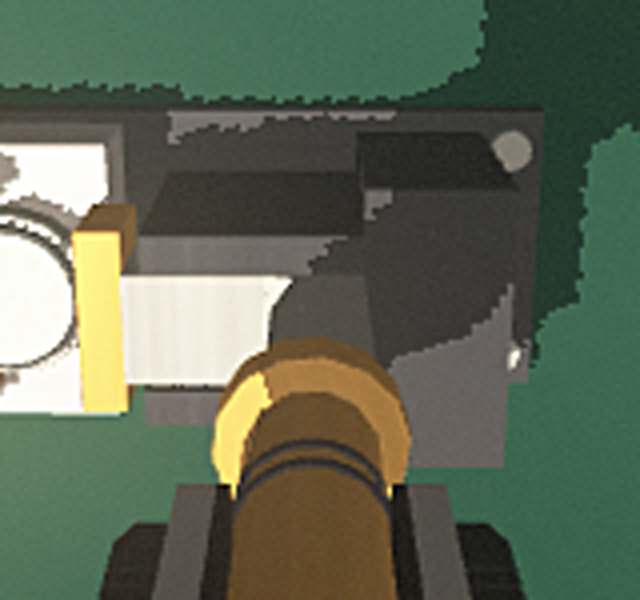

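View pics/s14c.png

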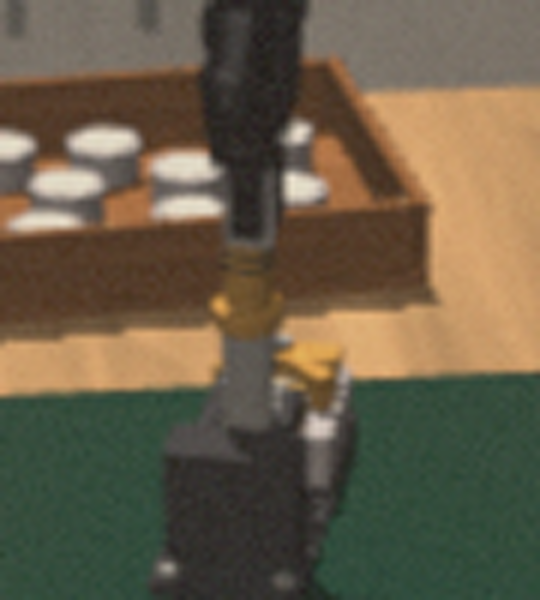

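Contact force is about 20 N (reading 17.4 plus about 2.7 for the punch's weight), and the wedge has almost stopped. One last small press.

Request:
servo_tool:
  increments: "0 0 0.05 0 0; 0 0 0.03 0 0; 0 0 0 0 0; 0 0 0 0 0"

```text
time_s: 20.1
eef_pos: [0.5566, 0.1969, 0.174]
eef_rot: [0.002, -0.603, 0.798, -0.002]
wrist_force: [-4.7, -2.9, 20.0]
opening: 0.236
```

Request:
servo_tool:
  increments: "0 0 -0.15 0 0; 0 0 -0.15 0 0; 0 0 -0.2 0 0; 0 0 -0.5 0 0; 0 0 -1.5 0 0; 0 0 -4 0 0; 0 0 -2 0 0; 0 0 0 0 0"

```text
time_s: 21.1
eef_pos: [0.5561, 0.1974, 0.258]
eef_rot: [0.002, -0.603, 0.798, -0.001]
wrist_force: [-0.5, 0.9, -3.8]
opening: 0.242
```

Request:
servo_tool:
  increments: "2 5 0 0 0; 2 4 0 0 0; 0 0 0 0 0"

```text
time_s: 21.48
eef_pos: [0.4536, 0.183, 0.2533]
eef_rot: [-0.002, -0.603, 0.798, 0.001]
wrist_force: [0.3, 1.1, -3.5]
opening: 0.24
```

Run:
```python
from h import *
o,im,d,p,T=look('wrist','w15')
print(o['eef_pos'],o['wrist_force'],rot(o['eef_rot']).round(4))
C=cloud(p,T,d);Z=C[...,2]
m=(Z>.08)&(Z<.16)&(abs(C[...,1]-.2)<.04)&(abs(C[...,0]-.555)<.03)
print(m.sum(),C[m].mean(0),np.percentile(Z[m],[10,50,90]),cv2.minAreaRect((C[m][:,:2]*1000).astype(np.float32)))
```

```text
[0.453644   0.18296874 0.25330996] [ 0.31547551  1.09252362 -3.51477459] [[-2.720e-01 -9.623e-01 -4.400e-03]
 [-9.623e-01  2.720e-01 -5.000e-04]
 [ 1.700e-03  4.100e-03 -1.000e+00]]
752 [0.55451562 0.1952133  0.10886269] [0.10307715 0.1106963  0.1117314 ] ((554.67431640625, 196.42953491210938), (18.268814086914062, 21.408557891845703), 74.2407455444336)
```

View pics/w15.png

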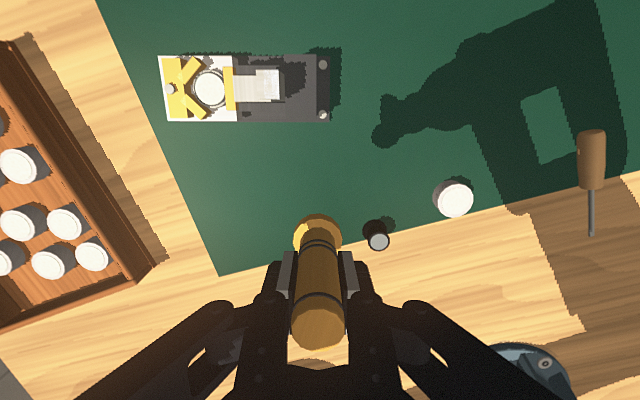

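Run:
```python
from h import *
f=np.load('w15.npz');crop(f['im'],150,45,190,85,4.2,'pics/w15c.png')
```

```text
(no output)
```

View pics/w15c.png

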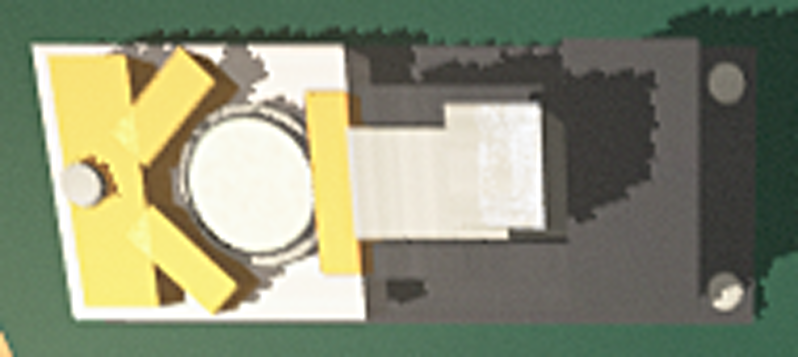

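The wedge top is at about 111 mm, so it is about 40 mm deep, with the jaw on the case and the case in the V. Next I put the punch back at its old spot.

Run:
```python
from h import *
o=ctrl.get_obs();print(o['eef_pos'],tl(o,np.array([.5621,-.0569,.08])-o['eef_pos']))
```

```text
[0.45578633 0.18310253 0.25423923] [ 20.19 -16.79  17.41]
```

Request:
servo_tool:
  increments: "4 -3 0 0 0; 4 -3.5 0 0 0; 4 -3.5 0 0 0; 4 -3.5 0 0 0; 4.2 -3.3 0 0 0; 0 0 4 0 0; 0 0 5 0 0; 0 0 5 0 0; 0 0 3 0 0; 0 0 0 0 0"

```text
time_s: 22.78
eef_pos: [0.562, -0.0566, 0.0817]
eef_rot: [-0.002, -0.603, 0.798, 0.003]
wrist_force: [0.2, -0.0, -2.6]
opening: 0.244
```

Run:
```python
from h import *
o=ctrl.get_obs();print(o['eef_pos'],rot(o['eef_rot'])[:,2].round(4),o['wrist_force'],tl(o,np.array([.5621,-.0569,.063])-o['eef_pos']))
```

```text
[ 0.56203127 -0.05663586  0.08174618] [-0.0064  0.002  -1.    ] [ 0.21816041 -0.0047932  -2.61568881] [ 0.02 -0.03  1.87]
```

Request:
servo_tool:
  increments: "0 0 0.5 0 0; 0 0 0.5 0 0; 0 0 0.3 0 0; 0 0 0.2 0 0; 0 0 0.1 0 0; 0 0 0 0 0"

```text
time_s: 23.52
eef_pos: [0.5639, -0.057, 0.0693]
eef_rot: [0.0, -0.603, 0.798, -0.0]
wrist_force: [-0.1, -0.1, -3.2]
opening: 0.243
```

Request:
servo_tool:
  increments: "0 0 0.1 0 0; 0 0 0.1 0 0; 0 0 0 0 0"

```text
time_s: 23.9
eef_pos: [0.5638, -0.057, 0.0671]
eef_rot: [-0.0, -0.603, 0.798, 0.0]
wrist_force: [0.6, 0.2, -2.4]
opening: 0.238
```

Request:
servo_tool:
  increments: "0 0 0.1 0 0; 0 0 0.1 0 0; 0 0 0.1 0 0; 0 0 0 0 0"

```text
time_s: 24.4
eef_pos: [0.5638, -0.057, 0.064]
eef_rot: [-0.0, -0.603, 0.798, 0.0]
wrist_force: [-0.1, -0.5, -4.2]
opening: 0.242
```

Request:
servo_tool:
  increments: "0 0 0.1 0 0; 0 0 0.05 0 0; 0 0 0 0 0"

```text
time_s: 24.78
eef_pos: [0.5638, -0.057, 0.0626]
eef_rot: [-0.0, -0.603, 0.798, 0.0]
wrist_force: [-0.5, -0.2, -2.9]
opening: 0.242
```

Request:
servo_tool:
  increments: "0 0 0.05 0 0; 0 0 0.05 0 0; 0 0 0 0 0"

```text
time_s: 25.15
eef_pos: [0.5639, -0.0571, 0.0617]
eef_rot: [0.0, -0.603, 0.798, -0.0]
wrist_force: [-0.8, -0.6, -2.1]
opening: 0.241
```

Request:
servo_tool:
  increments: "0 0 0.05 0 0; 0 0 0.05 0 0; 0 0 0 0 0"

```text
time_s: 25.52
eef_pos: [0.5642, -0.0571, 0.0617]
eef_rot: [0.0, -0.603, 0.798, -0.0]
wrist_force: [-3.8, 1.2, 6.0]
opening: 0.243
```

Request:
servo_tool:
  increments: "0 0 0.05 0 0; 0 0 0.05 0 0; 0 0 0 0 0"

```text
time_s: 25.9
eef_pos: [0.5643, -0.0571, 0.0617]
eef_rot: [0.0, -0.603, 0.798, -0.0]
wrist_force: [-6.3, 2.4, 13.9]
opening: 0.242
```

Request:
servo_tool:
  increments: "0 0 -0.08 0 0; 0 0 0 0 0; 0 0 0 0 0.45; 0 0 0 0 0.45; 0 0 0 0 0.45; 0 0 0 0 0.45"

```text
time_s: 26.65
eef_pos: [0.5638, -0.057, 0.0604]
eef_rot: [-0.0, -0.603, 0.798, 0.0]
wrist_force: [0.3, 0.1, -0.2]
opening: 0.446
```

Run:
```python
from h import *
o,im,d,p,T=look('wrist','w16');print(o['eef_pos'],o['wrist_force'],o['opening'])
```

```text
[ 0.56384126 -0.05704774  0.06035911] [ 0.31223695  0.1064893  -0.15989525] 0.44613760502166333
```

View pics/w16.png

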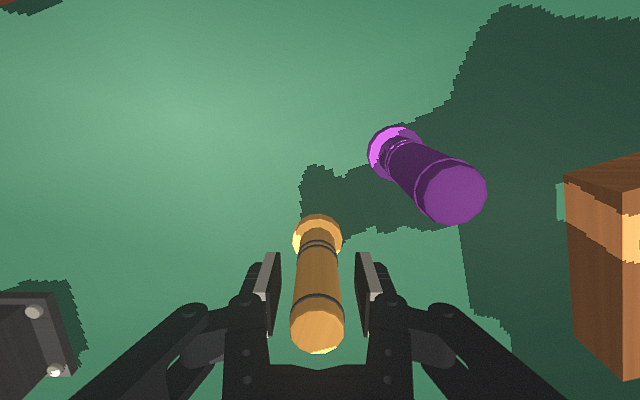

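The punch stands free between the open fingers, foot at about (317,235) and top at about (318,325). Now I withdraw and check.

Request:
servo_tool:
  increments: "0 0 -1 0 0.45; 0 0 -3 0 0.45; 0 0 -5 0 0.45; 0 0 -5 0 0.45; 0 0 -5 0 0.45; 0 5 0 0 0.45; -5 4 0 0 0.45; -5 0 0 0 0.45; 0 0 0 0 0.45; 0 0 0 0 0.45"

```text
time_s: 27.95
eef_pos: [0.5052, 0.0622, 0.251]
eef_rot: [0.0, -0.603, 0.797, -0.0]
wrist_force: [0.3, 0.1, -0.4]
opening: 0.452
```

Run:
```python
from h import *
o,im,d,p,T=look('wrist','w17');print(o['eef_pos'],o['wrist_force'],o['time_s'])
C=cloud(p,T,d);Z=C[...,2]
for z0,z1,x,y in((.08,.16,.555,.2),(.08,.1,.562,-.055)):
    m=(Z>z0)&(Z<z1)&(abs(C[...,1]-y)<.04)&(abs(C[...,0]-x)<.03)
    print(m.sum(),np.percentile(Z[m],[10,50,90]) if m.any() else '',C[m].mean(0))
crop(im,0,0,400,300,2,'pics/w17c.png')
o,im,d,p,T=look('side','s17');crop(im,230,110,190,200,3,'pics/s17c.png')
t0=np.load('top0.npz')['im'];o,im,d,p,T=look('top','t17')
cv2.imwrite('pics/t17d.png',cv2.absdiff(im,t0)[:,:,::-1])
```

```text
[0.50515416 0.06217268 0.25095318] [ 0.32764129  0.11926372 -0.3873398 ] 27.95
967 [0.08747165 0.10975834 0.11142605] [0.55556312 0.19280371 0.10349581]
564 [0.08453816 0.08801982 0.08908351] [ 0.56318892 -0.05446325  0.08738212]
```

View pics/w17.png

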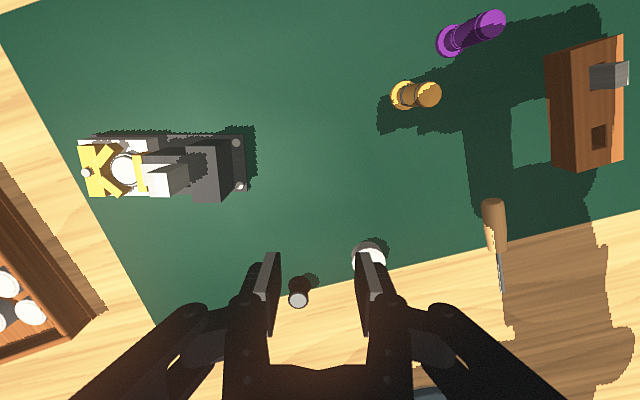

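View pics/s17c.png

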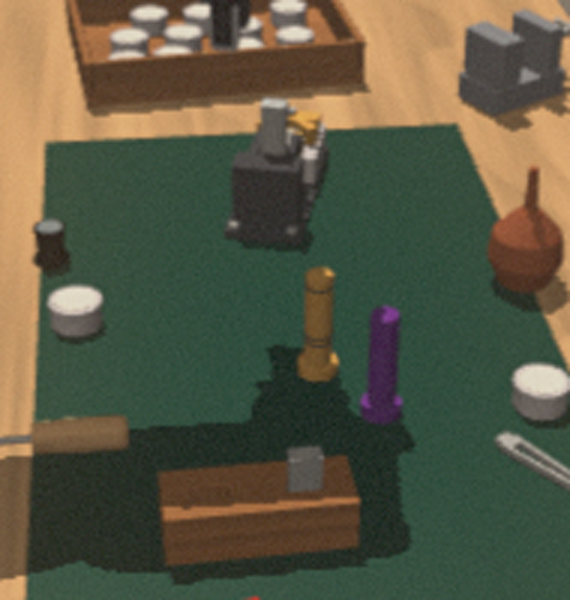

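View pics/t17.png

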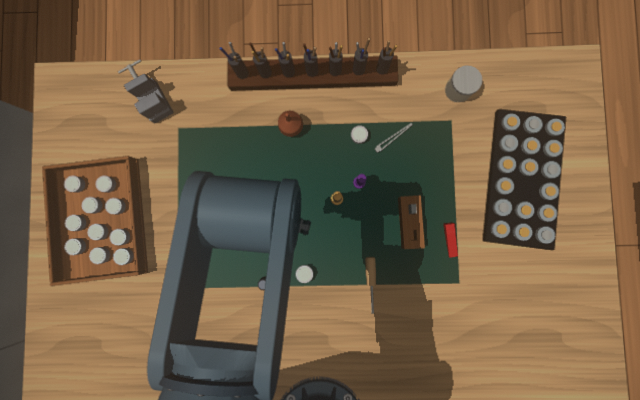

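Run:
```python
from bench import ctrl
print(ctrl.hand_in())
```

```text
the job is handed in; nothing more can be done
None
```

The job is handed in after about 28 s of the 64 s, and every step was carried out; the hand-in gives no verdict.

- **Wedge:** I took it from the stand, set it sloped side to the jaw, let it go and pressed it down with the punch. The wrist reading gives about 22.7 N for the final press, inside your 18–25 N range. The last camera check before hand-in put its top at about 110–111 mm, so about 40 mm deep. The pictures showed it upright with the jaw on the case.
- **Punch:** it stands upright within a few mm of where it started, let go.
- **Other things:** the purple and red look-alikes and the bystanders I could see looked unmoved. The arm hid the loupe in the last top view, but the wrist view showed it standing.

**Unconfirmed:** the squeeze on the case could not be measured directly. That it stays above 8 N is inferred from the pressing force and from the wedge having almost stopped.

**Disagreeing checks:** the depth reading for the wedge's sideways position went from -0.5 mm to about -1.9 mm after tapping. That is inside the 4 mm limit but more than the slot's 1.5 mm side play, so it is partly measuring error or a tilt of about 1°. The wrist force also showed no clear contact for the first 10 mm or so of pushing; the pictures showed the wedge already moving.

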